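# Click the prep counter's day wheel round to its pointer

## Robot

A 7-joint arm with a two-finger parallel gripper is mounted at the origin on the work surface. World frame = base frame: x ahead of the robot, y to its left, z up, the work surface at z = 0. Lengths are in m, angles in rad, forces in N, time in s.
With the tool pointing down it reaches from about 0.35 to 0.775 m from the base axis. Payload 3.1 kg.
Tool frame: the origin (TCP) lies where the fingers leave the gripper's body, on its centre line; the fingertips stand 73 mm ahead of it and the grasp point (between the pads) lies 54 mm ahead of it; z points along the fingers, y is the direction in which the jaws open and shut (so a half turn about z gives the same grasp; the last joint's range is limited). The gripper opens to 85 mm and grips with 20 to 120 N. Pads are 22 mm wide; open, the fingers measure 114 mm over their backs; the gripper's body (76 mm by 85 mm) begins 54 mm behind the grasp point. The pads swing forward as they close: fully open they stand 13 mm farther back than shut.
Start: joints at [-1.151, 0.311, 0.014, 1.512, -0.004, 1.319, -0.027], TCP at [0.245, 0.492, 0.304] pointing down, gripper open.
Joint ranges: [-2.7, 2.7], [-0.3, 1.91], [-1.27, 1.3], [0.12, 2.57], [-1.44, 4.58], [0.2, 2.03], [-3.05, 3.05]. Speed limits (rad/s): [2.79, 2.79, 3.14, 3.14, 3.14, 3.14, 3.14].

## Interface

Orientations are given as a unit quaternion [x, y, z, w].
In Python, from cell import * gives the robot as it stands.
- The arm moves only by the shell command python3 -m pendant 'ROWS'. ROWS is JSON, a list of rows, each a list of 5 numbers: the shift along the tool's x, y, z in mm, then the turn about the tool's z in degrees, then the opening, from -1 (shut) to 1 (fully open). In form: [[x, y, z, spin, gripper], ...]. A call has 1 to 20 rows; each row is the pose to reach, as a shift and turn from the pose measured when the call began, along the tool's axes at that moment; what a row does not reach only later rows make up. A row lasts 1/12 s, in which the tool goes at most 41.7 mm and 7.16 degrees, less where a joint would pass 70% of its speed; a pose out of reach is approached as far as the arm can. A call with a gripper value outside its range is refused whole. The fingers move at their own pace and stop on an object; the grip force is fixed at half the most. Time passes only in rows, so rows that repeat a pose let the fingers close. It gives the time, the measured TCP pose, the force and the opening at its end, in the units of the state.
- get_obs(): the state, without advancing time (a new reading comes with each control period).
- snapshot(name): name is "scene" or "top"; returns a dict with "frame" (420x560x3 uint8, red, green, blue), "intrinsics" (3x3 intrinsics, pixels), "R" (3x3) and "t" (3): a world point X has camera coordinates R X + t. Camera axes: x right, y down, z forward; pixel columns grow to the right and rows downward; lengths in m; the calibration is good to about 2 mm. A picture is of the moment at which its call begins. There is no depth.
- close_job(): hands the job in, once; it reports no verdict.
The state is a dict: "clock": time; "joints": joint angles; "joint_vel": joint speeds; "tau": joint torques, N m; "tcp_pos": TCP position; "eef_rot": TCP orientation; "force": force on the tool from outside, world axes, zero at the start; "wrist_torque": the same for the moment, N m; "grip_width": finger opening in m.
Only numpy, scipy, OpenCV 4.12 (cv2) and the standard library are available. Lean on these libraries where they do the work, as an engineer would, in place of code of your own. Each camera call takes 0.05 s, during which the arm holds its last target. There are 200 camera calls.

## Task

With a fingertip, flick the flat seven-tab day wheel round by the tabs on its edge, clockwise as seen from above, until the tab with the upright round stud has clicked into place in line with the pointer fixed on the base. Let the wheel settle one click short, then give it the last click by itself, and do not go past the pointer. Push only: do not lift the day marker or shove it along the counter, and leave the two jars and the bowl where they stand.

Things in the scene. Friction and masses are not known exactly. Their poses are not given: they have to be found in the camera images.
- station: the day marker: a loose, heavy (about 1.8 kg) grey block 170 x 130 x 30 mm with a dark drum (68 mm across) on it that carries a flat white wheel on an upright axis. Origin: centre of the block's underside, right under the wheel's axis; x points along the 170 mm side from the axis to the fixed pointer, z up
- wheel_centre (a point): a point on the wheel's axis, 58 mm above the counter, half-way up the tabs; stays with the base and has its axes. The wheel: a hub of 66 mm diameter (top 65 mm above the counter) with seven radial tabs 51.4 degrees apart, straight bars 7 mm wide reaching 62 mm from the axis, underside 52 and top 64 mm above the counter; between tabs it is open down to the block at 30 mm
- pointer_tip (a point): tip of the fixed bare-metal arrow on the base, 66 mm from the axis and 60 mm above the counter; the arrow and its post are 64 mm high, at most 23 mm wide, and reach out to 89 mm from the axis
- stud (a point): top of the upright round stud, 16 mm in diameter, that stands on the root of one tab, 30 mm from the axis, and ends 92 mm above the counter; turns with the wheel
- day_wheel (a joint): wheel angle (rad): 0 with the stud's tab in line with the pointer, growing clockwise seen from above. One click is 0.898 (2 pi / 7); it starts 2, 3 or 4 clicks short (about -1.80, -2.69 or -3.59). A sprung ball holds each click: pushed over half-way it snaps on, less and it springs back; about 2 N at a tab's end moves it. At each click a gap between tabs is centred opposite the pointer
- spice_jar: spice jar with a wooden lid, 52 mm diameter, 100 mm high, standing beside the marker; origin at the centre of its underside
- low_jar: low jar with a wooden lid, 60 mm diameter, 70 mm high, standing beside the marker; origin at the centre of its underside
- bowl: small steel bowl, 90 mm rim diameter, 45 mm high; origin at the centre of its underside
There are look-alikes about, which are no part of the job. Of the things shaped like the station, the grey one is meant.

How it is judged:
On the way:
1. the wheel has settled one click short of the pointer (value of joint day_wheel between -1.0176 and -0.777598 rad and velocity of joint day_wheel between -0.1 and 0.1 rad/s), for 0.2 s.
At the end, for the whole second after the job is handed in: The wheel is at rest in its click place with the stud's tab in line with the pointer (within 0.12 rad), the marker stands upright within 20 mm of its starting place, and the jars and the bowl are within 15 mm of theirs (value of joint day_wheel between -0.12 and 0.12 rad and velocity of joint day_wheel between -0.1 and 0.1 rad/s and angle between station's own z axis and vertical below 0.05 rad and distance of station from where it was at the start of the episode below 0.02 m and distance of each of spice_jar, low_jar, bowl from where it was at the start of the episode below 0.015 m); the robot touches nothing.
It fails at once if the wheel was turned past the pointer (more than half a click) (value of joint day_wheel above 0.493679 rad).
It fails at once if the wheel was turned the wrong way (a click back from the farthest start) (value of joint day_wheel below -4.30847 rad).
It fails at once if the day marker was shoved more than 20 mm, lifted or tipped (distance of station from where it was at the start of the episode above 0.02 m or height (world z) of station above 0.008 m or angle between station's own z axis and vertical above 0.12 rad).
It fails at once if a jar or the bowl was moved or lifted more than 15 mm (distance of any of spice_jar, low_jar, bowl from where it was at the start of the episode above 0.015 m).
It also fails if it takes over 61 s, if anything falls off the work surface, if the arm or the gripper's body presses on something with over 40 N, if the wrist force passes 120 N, or if a joint passes its speed limit or range.

## Working session

There is one attempt and no reset: what is moved stays moved. The work goes in short steps, Python scripts to look and compute and a shell command to move; the robot and the scene stay as the last step left them, time stands still between calls to the robot, and variables do not carry over. Pictures are saved under pics/ and viewed, about 8 in all and at most 12, crops included, and the job is handed in when it is done.

```bash
mkdir -p pics; python3 - <<'E'
from cell import *
import cv2,numpy as np
for n in("scene","top"):
    s=snapshot(n);cv2.imwrite(f"pics/{n}0.png",s["frame"][:,:,::-1])
    print(n,np.round(s["intrinsics"],1).tolist(),np.round(s["R"],3).tolist(),np.round(s["t"],3).tolist())
o=get_obs();print(o)
E
```

```text
scene [[440.2, 0.0, 283.3], [0.0, 440.2, 206.6], [0.0, 0.0, 1.0]] [[-0.897, 0.442, 0.021], [0.294, 0.631, -0.718], [-0.331, -0.638, -0.695]] [0.466, -0.165, 1.226]
top [[489.2, 0.0, 289.1], [0.0, 489.2, 211.1], [0.0, 0.0, 1.0]] [[0.026, -1.0, -0.007], [-0.994, -0.025, -0.102], [0.102, 0.01, -0.995]] [0.105, 0.544, 1.136]
{'clock': 0.1, 'joints': array([-1.15066967,  0.31164619,  0.0139857 ,  1.51285428, -0.00435206,
        1.31918563, -0.02723021]), 'joint_vel': array([ 5.37653596e-04, -1.40051175e-03, -5.46841873e-04, -2.37932606e-03,
        4.53631343e-04, -8.99278512e-05,  1.22559445e-03]), 'tau': array([ 4.20262486e-04, -3.80858159e+01,  1.46336504e-01, -2.31243056e+01,
        1.22099812e-02,  8.05623829e-03, -1.12571354e-05]), 'tcp_pos': array([0.24484837, 0.49195878, 0.30294639]), 'eef_rot': array([ 2.28834747e-01,  9.73464737e-01, -1.01757619e-03, -1.71611633e-04]), 'force': array([-0.5493859 , -0.94937958,  0.39755853]), 'wrist_torque': array([-0.07149534,  0.04398068, -0.00367861]), 'grip_width': 0.08492190591224043}
```

View pics/top0.png

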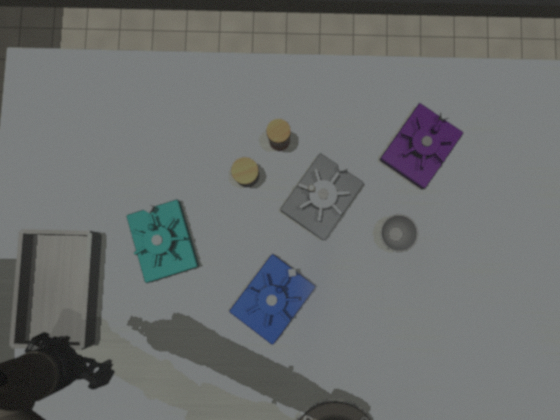

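View pics/scene0.png

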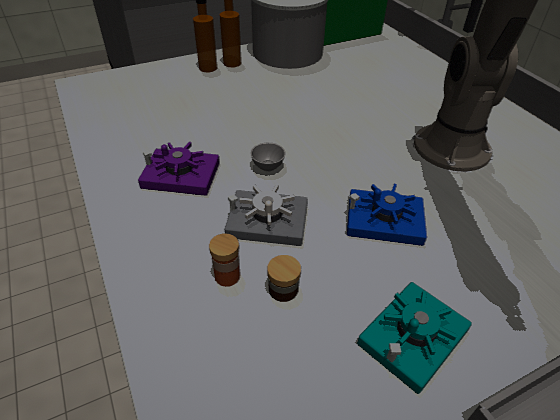

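The top view shows four day markers: purple (421,146), grey (323,195), blue (272,299) and teal (162,240). The grey one at top (323,195), scene (267,215), is meant. The jars are at top (279,133) and (245,172), and the bowl is at (399,233). I'll confirm with an enlarged crop of both views.

```bash
python3 - <<'E'
import cv2,numpy as np
a=cv2.imread("pics/top0.png")[110:260,225:425];b=cv2.imread("pics/scene0.png")[175:255,215:322]
a=cv2.resize(a,(800,600),interpolation=cv2.INTER_CUBIC);a=cv2.convertScaleAbs(a,alpha=1.3)
b=cv2.resize(b,None,fx=6,fy=6,interpolation=cv2.INTER_CUBIC)
cv2.imwrite("pics/a1.png",a);cv2.imwrite("pics/b1.png",b)
E
```

```text
(no output)
```

View pics/a1.png

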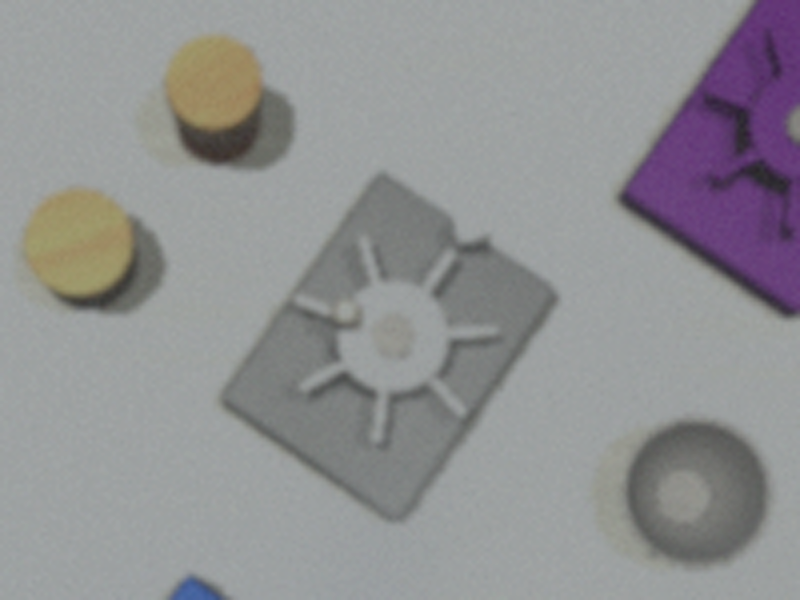

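View pics/b1.png

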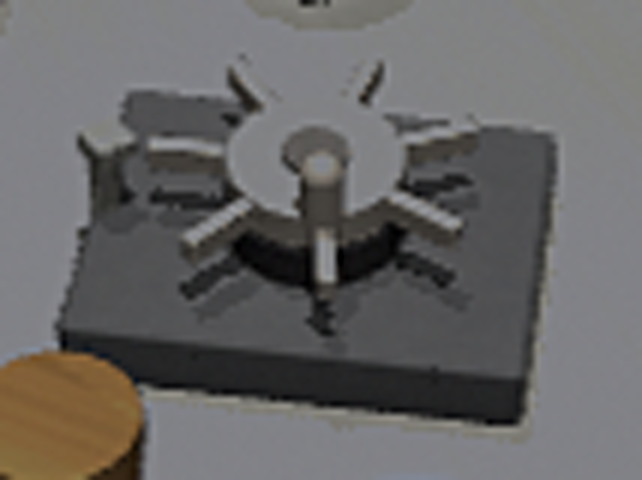

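The top crop confirms the grey marker. Its hub is at crop (393,335), the stud at (347,312) on the tab ending (295,300), and the pointer tip near (468,245). The stud's tab is two tabs anticlockwise of the pointer tab (450,255), so the wheel starts 2 clicks short (-1.80).

Plan: sweep the shut fingertip in a straight line tangent to the wheel, its inner edge about 49 mm from the axis. It pushes a tab past half-way and then loses it, so each sweep gives exactly one click.

```bash
cat > h.py <<'E'
from cell import *
import cv2,numpy as np
from scipy.spatial.transform import Rotation as Ro
def bp(s,px,z):
    K,R,t=(np.array(s[k]) for k in("intrinsics","R","t"))
    d=R.T@np.linalg.inv(K)@[*px,1]; c=-R.T@t
    return (c+d*(z-c[2])/d[2])[:2]
E
python3 - <<'E'
from h import *
s=snapshot("top");o=get_obs()
f=lambda u,v,z:bp(s,(225+(u+.5)/4-.5,110+(v+.5)/4-.5),z)
cor=np.array([f(*p,.03) for p in((380,175),(557,297),(395,522),(222,400))])
bc=cor.mean(0);print("block",bc,np.linalg.norm(np.diff(cor,axis=0),axis=1))
xd=(cor[0]+cor[1]-cor[2]-cor[3]);yaw=np.arctan2(xd[1],xd[0]);print("yaw",np.degrees(yaw))
ends=np.array([f(*p,.064) for p in((363,238),(452,252),(499,330),(464,415),(379,444),(303,391),(296,299))])
c=f(394,336,.065);print("hub",c,"tabmean",ends.mean(0))
s2=snapshot("scene");print("hub scene",bp(s2,(215+315/6,175+148/6),.065))
for e in ends: print(e,np.linalg.norm(e-bc)*1e3,np.degrees(np.arctan2(*(e-bc)[::-1])))
print("stud",f(347,312,.092),"jars",f(214,85,.1),f(78,240,.07))
x=Ro.from_quat(o["eef_rot"]).as_matrix();print(x.round(3))
E
```

```text
block [0.57806167 0.04245847] [0.12867518 0.1658457  0.12531406]
yaw -33.945827654981436
hub [0.58024108 0.04146501] tabmean [0.57913036 0.04155964]
hub scene [0.57980902 0.04176784]
[0.6373971  0.06052359] 62.02452807195195 16.93327238261185
[0.63044288 0.00870065] 62.31677867614321 -32.80033135734544
[ 0.58541869 -0.01919414] 62.09001850364196 -83.19505647796005
[5.35518409e-01 2.49117494e-04] 59.92960976727022 -135.22573255180887
[0.51751044 0.04881568] 60.88402982216188 174.00652880451338
[0.5470477  0.09323873] 59.50211267390311 121.41442988204648
[0.6005773  0.09858387] 60.47325716635574 68.14099268746415
stud [0.58945809 0.06983868] jars [0.71647157 0.14839208] [0.63096293 0.22560665]
[[-0.895  0.445 -0.001]
 [ 0.445  0.895 -0.002]
 [-0.    -0.002 -1.   ]]
```

```bash
python3 -m pendant '[[-30,-20,0,-2,-1],[-60,-40,0,-4,-1],[-90,-60,0,-6,-1],[-120,-80,0,-8,-1],[-150,-100,0,-10,-1],[-180,-120,0,-12,-1],[-210,-140,0,-14,-1],[-240,-160,0,-16,-1],[-270,-180,0,-18,-1],[-300,-200,0,-19,-1],[-330,-220,0,-19,-1],[-360,-240,20,-19,-1],[-390,-260,40,-19,-1],[-420,-280,60,-19,-1],[-440,-295,80,-19,-1],[-455,-304,100,-19,-1],[-455,-304,100,-19,-1],[-455,-304,100,-19,-1],[-455,-304,100,-19,-1],[-455,-304,100,-19,-1]]'
cat >> h.py <<'E'
C=np.array([.5795,.0416]);a=np.radians(172.5)
r=np.array([np.cos(a),np.sin(a)]);t=np.array([r[1],-r[0]])
def where(R=59,S=-32):
    o=get_obs();M=Ro.from_quat(o["eef_rot"]).as_matrix();p=o["tcp_pos"];q=p+.073*M[:,2]
    d=q[:2]-C;ty=M[:2,1]
    print("clock",o["clock"],"tip",q.round(4),"r,s mm",(d@r*1e3).round(1),(d@t*1e3).round(1),"F",o["force"].round(1),"w",o["grip_width"])
    print("yaw err deg",np.degrees(np.arctan2(ty[1],ty[0])-np.arctan2(t[1],t[0])).round(2), "tilt",M[:,2].round(4))
    g=np.array([*(C+R*.001*r+S*.001*t),.042])-q
    print("shift to start (tool mm)",(M.T@g*1e3).round(1), "t,r in tool",(M[:2].T@t).round(3),(M[:2].T@r).round(3))
E
python3 - <<'E'
from h import *
where()
s=snapshot("top");c=s["frame"][110:260,225:425,::-1];cv2.imwrite("pics/a2.png",cv2.resize(c,(800,600),interpolation=cv2.INTER_CUBIC))
s=snapshot("scene");c=s["frame"][130:280,180:380,::-1];cv2.imwrite("pics/b2.png",cv2.resize(c,(800,600),interpolation=cv2.INTER_CUBIC))
E
```

```text
clock: 1.87
tcp_pos: [0.5171, 0.0189, 0.2047]
eef_rot: [0.064, 0.998, 0.0, 0.001]
force: [-0.6, -0.1, 0.4]
grip_width: -0.0
clock 1.8667 tip [0.5171 0.0189 0.1317] r,s mm 58.9 -30.7 F [-0.6 -0.1  0.4] w -1.0484541843391674e-05
yaw err deg 0.2 tilt [ 0.0011  0.     -1.    ]
shift to start (tool mm) [ 0.3 -1.3 89.7] t,r in tool [-0.004  1.     0.   ] [ 1.     0.004 -0.001]
```

View pics/b2.png

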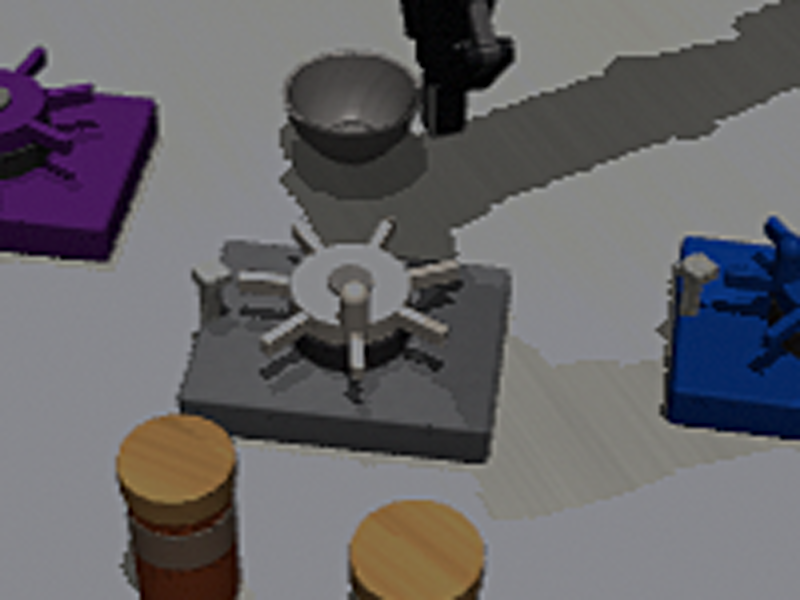

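The scene crop shows the wheel untouched. The shut fingertip, at (443,130), hovers beyond the gap and is clear of the bowl. Next I descend to tip height 42 mm, then do the first sweep.

```bash
python3 -m pendant '[[0,-1,20,0,-1],[0,-1,40,0,-1],[0,-1,60,0,-1],[0,-1,75,0,-1],[0,-1,85,0,-1],[0,-1,90,0,-1],[0,-1,90,0,-1],[0,-1,90,0,-1]]'
python3 - <<'E'
from h import *
where()
for n,(y,x) in{"top":(110,225),"scene":(130,180)}.items():
    c=snapshot(n)["frame"][y:y+150,x:x+200,::-1];cv2.imwrite(f"pics/{n}3.png",cv2.resize(c,(800,600),interpolation=cv2.INTER_CUBIC))
E
```

```text
clock: 2.63
tcp_pos: [0.5177, 0.018, 0.1156]
eef_rot: [0.063, 0.998, 0.0, 0.001]
force: [-0.7, 0.3, 0.7]
grip_width: 0.0005
clock 2.6333 tip [0.5179 0.018  0.0426] r,s mm 58.0 -31.5 F [-0.7  0.3  0.7] w 0.0005242491804317471
yaw err deg 0.23 tilt [ 0.0029 -0.     -1.    ]
shift to start (tool mm) [ 1.  -0.5  0.6] t,r in tool [-0.004  1.     0.   ] [ 1.     0.004 -0.003]
```

View pics/scene3.png

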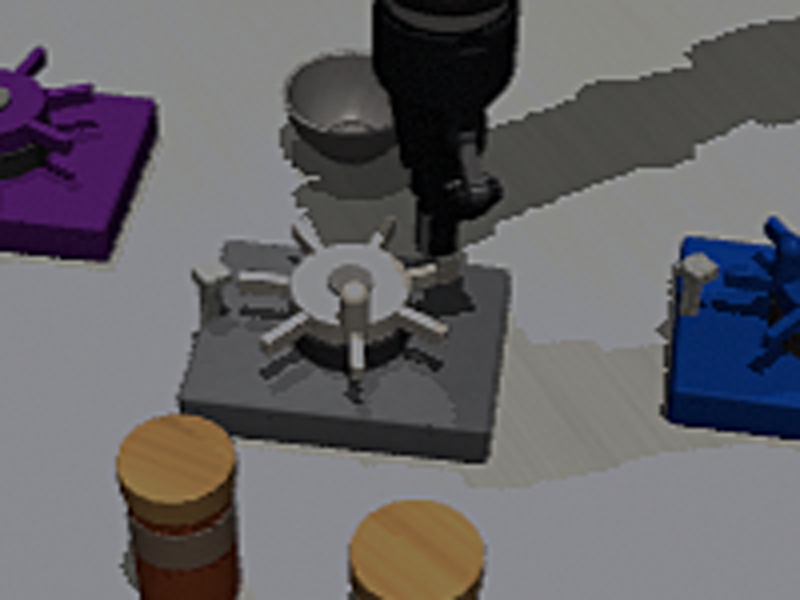

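The tip is behind the tab at about (440,265), at the right height, with the wheel unmoved. First sweep, about 5 mm per row.

```bash
python3 -m pendant '[[1,5,0,0,-1],[1,9,0,0,-1],[1,13,0,0,-1],[1,17,0,0,-1],[1,21,0,0,-1],[1,25,0,0,-1],[1,29,0,0,-1],[1,33,0,0,-1],[1,37,0,0,-1],[1,41,0,0,-1],[1,45,0,0,-1],[1,49,0,0,-1],[1,53,0,0,-1],[1,57,0,0,-1],[1,61,0,0,-1],[1,65,0,0,-1],[1,70,0,0,-1],[1,75,0,0,-1],[1,80,0,0,-1],[1,80,0,0,-1]]'
python3 - <<'E'
from h import *
where()
for n,(y,x) in{"top":(110,225),"scene":(130,180)}.items():
    c=snapshot(n)["frame"][y:y+150,x:x+200,::-1];cv2.imwrite(f"pics/{n}4.png",cv2.resize(c,(800,600),interpolation=cv2.INTER_CUBIC))
E
```

```text
clock: 4.4
tcp_pos: [0.5273, 0.0991, 0.116]
eef_rot: [0.063, 0.998, 0.001, 0.002]
force: [-0.2, 0.9, 0.2]
grip_width: 0.0003
clock 4.4 tip [0.5276 0.0992 0.043 ] r,s mm 59.0 50.3 F [-0.2  0.9  0.2] w 0.0002794765502913822
yaw err deg 0.33 tilt [ 0.0041  0.0012 -1.    ]
shift to start (tool mm) [  0.5 -82.3   0.9] t,r in tool [-0.006  1.     0.002] [ 1.     0.006 -0.004]
```

View pics/scene4.png

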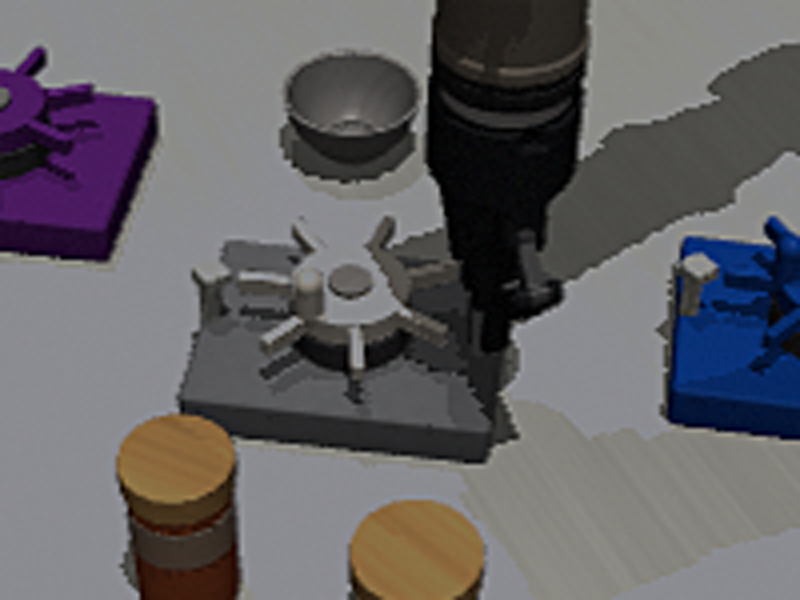

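One click done: the stud now stands on the tab ending at (270,340), one click short. The base and the other things have not moved. I'll go outwards and back round to the start, dwelling so the wheel counts as settled.

```bash
python3 -m pendant '[[10,0,0,0,-1],[20,0,0,0,-1],[32,0,0,0,-1],[32,-10,0,0,-1],[32,-25,0,0,-1],[32,-40,0,0,-1],[32,-55,0,0,-1],[32,-70,0,0,-1],[32,-82,0,0,-1],[32,-83,0,0,-1],[32,-83,0,0,-1],[20,-83,0,0,-1],[10,-83,0,0,-1],[0,-83,1,0,-1],[0,-83,1,0,-1],[0,-83,1,0,-1],[0,-83,1,0,-1]]'
python3 - <<'E'
from h import *
where()
E
```

```text
clock: 5.92
tcp_pos: [0.5161, 0.0159, 0.1147]
eef_rot: [0.063, 0.998, 0.0, 0.001]
force: [1.0, -1.3, -0.2]
grip_width: -0.0003
clock 5.9167 tip [0.5162 0.0159 0.0417] r,s mm 59.4 -33.8 F [ 1.  -1.3 -0.2] w -0.00025018774790587847
yaw err deg 0.3 tilt [ 2.6e-03  3.0e-04 -1.0e+00]
shift to start (tool mm) [-0.4  1.8 -0.3] t,r in tool [-0.005  1.     0.001] [ 1.     0.005 -0.003]
```

The tip is back at the start pose. Second sweep, same as the first.

```bash
python3 -m pendant '[[0,5,0,0,-1],[0,9,0,0,-1],[0,13,0,0,-1],[0,17,0,0,-1],[0,21,0,0,-1],[0,25,0,0,-1],[0,29,0,0,-1],[0,33,0,0,-1],[0,37,0,0,-1],[0,41,0,0,-1],[0,45,0,0,-1],[0,49,0,0,-1],[0,53,0,0,-1],[0,57,0,0,-1],[0,61,0,0,-1],[0,65,0,0,-1],[0,70,0,0,-1],[0,76,0,0,-1],[0,82,0,0,-1],[0,82,0,0,-1]]'
python3 -m pendant '[[15,0,0,0,-1],[30,0,0,0,-1],[40,0,-15,0,-1],[40,0,-40,0,-1],[50,0,-70,0,-1],[70,0,-100,0,-1],[90,0,-130,0,-1],[100,0,-140,0,-1],[100,0,-140,0,-1],[100,0,-140,0,-1],[100,0,-140,0,-1]]'
python3 - <<'E'
from h import *
I=[]
for n,(y,x) in{"top":(110,225),"scene":(130,180)}.items():
    c=snapshot(n)["frame"][y:y+150,x:x+200,::-1];I.append(cv2.resize(c,(400,300),interpolation=cv2.INTER_CUBIC))
cv2.imwrite("pics/end.png",cv2.hconcat(I))
E
```

```text
clock: 7.58
tcp_pos: [0.5265, 0.0994, 0.1148]
eef_rot: [0.062, 0.998, 0.001, 0.001]
force: [-0.2, 0.3, -0.2]
grip_width: 0.0001
clock: 8.5
tcp_pos: [0.4268, 0.1111, 0.2535]
eef_rot: [0.062, 0.998, 0.0, 0.001]
force: [-0.7, 0.6, -1.2]
grip_width: -0.0001
```

View pics/end.png

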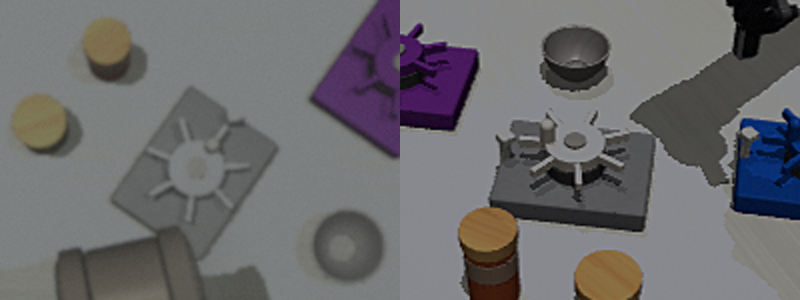

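Final picture: the stud, at (213,145) on the left and (547,130) on the right, is on the tab that meets the pointer. The marker, jars and bowl stand where they were, and the arm is clear.

```bash
python3 -c "
from cell import *
print(get_obs()['force']);close_job()"
```

```text
[ 0.3975921  -0.20262787  0.22997011]
the job is handed in; nothing more can be done
```

The stud's tab is now in line with the pointer on the grey day marker, and the job is handed in. The wheel started two clicks short. I turned it clockwise with two straight sweeps of the shut fingertip, one click each, and it stood one click short for about 1.5 s between them.

- **Final pictures:** both camera views show the stud on the tab at the pointer, and no visible movement of the marker, jars or bowl. I judged this by eye and did not re-measure the wheel angle or positions.
- **Arm:** it is retracted and touching nothing, with wrist force under 0.5 N at hand-in. The clock read about 8.5 s of the 61 s allowed.
- **Failed checks:** none failed. The station position from its block corners and from the hub differed by about 2 mm, which is within calibration.

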